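Restock the counter's spring pushers from behind the sweet tubs

TASK

The two pusher trays on the counter are sold out, and their last two bulb boxes stand behind the two sweet tubs on the white board. First stand both tubs upright on the rubber mat out of the way, then load each bulb box upright and square in the lane, into the tray of its own width: press the spring paddle back with the box and let it down behind the front lip so that it stands on the tray's floor. When both boxes are loaded, put each tub back where it stood before; do not tip the tubs over or disturb the coffee cup.

Things in the scene. Friction and masses are not known exactly. Their poses are not given: they have to be found in the camera images.
- jar: The wide sweet tub: brown cylinder with a paper label and ribbed yellow screw lid, 66 mm diameter, 135 mm tall (the straight lid is the top 30 mm, same diameter), 0.2 to 0.4 kg. Origin: centre of its underside, z up. Starts on the fixed white display board (180 x 220 mm, 12 mm thick), on the robot's side.
- tube: The slim sweet tub: like the other but 54 mm diameter and 155 mm tall (lid the top 30 mm), 0.2 to 0.35 kg. Origin: centre of its underside, z up. Starts on the white board, robot's side, beside the wide tub, about 110 mm between centres.
- twin_box: The wide bulb box: upright cardboard carton 26 mm deep (x) x 56 mm wide (y) x 66 mm tall, about 60 g. Origin: centre of its underside, z up. Either broad face may look forward. Starts on the 12 mm white board, close behind one tub.
- single_box: The narrow bulb box: upright cardboard carton 26 mm deep (x) x 34 mm wide (y) x 66 mm tall, about 45 g. Origin: centre of its underside, z up. Either broad face may look forward. Starts on the 12 mm white board, close behind the other tub.
- twin_tray: One-lane shelf pusher tray, fixed, for the wide bulb box: 170 mm long (x), 76 mm wide outside, lane 68 mm inside. Origin: centre of underside; x runs from the front lip (robot's side) to the back. Smooth floor 4 mm thick; dividers, clear front lip and back edge 4 mm thick, tops at z = 22 mm. Inner face of lip at x = -81 mm: a loaded box stands against it, centre at x = -68, y = 0, underside at z = 4 mm.
- twin_tray_pusher (a joint): Black spring paddle of the wide tray, 60 mm wide, from z = 6 to 58 mm. 0 = forward at rest (front face at x = -78 mm of the tray), positive = pushed back (+x), up to 0.11 m. A rolled spring draws it forward with 1.6 N at rest to 2.9 N far back; damped (14 N s/m); it does not stay back by itself. With a box loaded: about 0.023.
- single_tray: One-lane shelf pusher tray, fixed, for the narrow bulb box: 170 mm long (x), 54 mm wide outside, lane 46 mm inside. Origin: centre of underside; x runs from the front lip (robot's side) to the back. Smooth floor 4 mm thick; dividers, clear front lip and back edge 4 mm thick, tops at z = 22 mm. Inner face of lip at x = -81 mm: a loaded box stands against it, centre at x = -68, y = 0, underside at z = 4 mm.
- single_tray_pusher (a joint): Black spring paddle of the narrow tray, 38 mm wide, from z = 6 to 58 mm. 0 = forward at rest (front face at x = -78 mm of the tray), positive = pushed back (+x), up to 0.11 m. A rolled spring draws it forward with 1.6 N at rest to 2.9 N far back; damped (14 N s/m); it does not stay back by itself. With a box loaded: about 0.023.
- mat: Flat black ribbed rubber mat, 200 mm (x) x 110 mm (y), 4 mm thick, fixed to the counter. Origin: centre of its underside. Both tubs fit on it one behind the other along x; the middle of each tub must be over the mat.
- cup: Empty paper coffee cup with a cardboard sleeve, open top, 76 mm across the rim, 88 mm tall, standing on the counter beyond the things. Origin: centre of its underside, z up. Leave it alone.
Not all that is in view belongs to the job. There is more than one size of the mat; the one meant has the size given above.

How it is judged:
On the way, in this order (a step that is already met when the one before it is completed fails the run):
1. both tubs stand released and upright on the rubber mat, the bulb boxes not yet taken (x of jar in the frame of mat between -0.095 and 0.095 m and y of jar in the frame of mat between -0.052 and 0.052 m and z of jar in the frame of mat between 0.001 and 0.008 m and angle between each of jar, tube's own z axis and vertical below 0.1 rad and x of tube in the frame of mat between -0.095 and 0.095 m and y of tube in the frame of mat between -0.052 and 0.052 m and z of tube in the frame of mat between 0.001 and 0.008 m and contact force between the fingers and jar below 0.3 N and contact force between the fingers and tube below 0.3 N and distance of each of twin_box, single_box from where it was at the start of the episode below 0.04 m), for 0.2 s.
2. each bulb box stands released in its own tray against the lip while both tubs are still on the mat (x of twin_box in the frame of twin_tray between -0.075 and -0.061 m and y of twin_box in the frame of twin_tray between -0.009 and 0.009 m and z of twin_box in the frame of twin_tray between 0.001 and 0.008 m and angle between each of twin_box, single_box, jar, tube's own z axis and vertical below 0.1 rad and angle between the x axis of twin_box and the x axis of twin_tray, either way round below 0.2 rad and contact force between the fingers and twin_box below 0.3 N and x of single_box in the frame of single_tray between -0.075 and -0.061 m and y of single_box in the frame of single_tray between -0.009 and 0.009 m and z of single_box in the frame of single_tray between 0.001 and 0.008 m and angle between the x axis of single_box and the x axis of single_tray, either way round below 0.2 rad and contact force between the fingers and single_box below 0.3 N and x of jar in the frame of mat between -0.095 and 0.095 m and y of jar in the frame of mat between -0.052 and 0.052 m and z of jar in the frame of mat between 0.001 and 0.008 m and x of tube in the frame of mat between -0.095 and 0.095 m and y of tube in the frame of mat between -0.052 and 0.052 m and z of tube in the frame of mat between 0.001 and 0.008 m), for 0.2 s.
At the end, for the whole second after the job is handed in: Each bulb box upright on the floor of the tray of its width, against the lip (7 mm along, 9 mm across, 0.2 rad off the lane, 0.1 rad tilt); both tubs upright within 15 mm of where each stood at the start; all released and at rest (x of twin_box in the frame of twin_tray between -0.075 and -0.061 m and y of twin_box in the frame of twin_tray between -0.009 and 0.009 m and z of twin_box in the frame of twin_tray between 0.001 and 0.008 m and angle between each of twin_box, single_box, jar, tube's own z axis and vertical below 0.1 rad and angle between the x axis of twin_box and the x axis of twin_tray, either way round below 0.2 rad and contact force between the fingers and twin_box below 0.3 N and x of single_box in the frame of single_tray between -0.075 and -0.061 m and y of single_box in the frame of single_tray between -0.009 and 0.009 m and z of single_box in the frame of single_tray between 0.001 and 0.008 m and angle between the x axis of single_box and the x axis of single_tray, either way round below 0.2 rad and contact force between the fingers and single_box below 0.3 N and distance of each of jar, tube from where it was at the start of the episode below 0.015 m and contact force between the fingers and jar below 0.3 N and contact force between the fingers and tube below 0.3 N and linear speed of each of jar, tube, twin_box, single_box below 0.02 m/s); the robot touches nothing.
It fails at once if a sweet tub is tipped over (angle between any of jar, tube's own z axis and vertical above 0.6 rad).
It fails at once if the coffee cup is knocked over or shifted more than 20 mm (angle between cup's own z axis and vertical above 0.5 rad or distance of cup from where it was at the start of the episode above 0.02 m).
It also fails if it takes over 131 s, if anything falls off the work surface, if the arm or the gripper's body presses on something with over 40 N, if the wrist force passes 120 N, or if a joint passes its speed limit or range.

ROBOT

A 7-joint arm with a two-finger parallel gripper is mounted at the origin on the work surface. World frame = base frame: x ahead of the robot, y to its left, z up, the work surface at z = 0. Lengths are in m, angles in rad, forces in N, time in s.
With the tool pointing down it reaches from about 0.425 to 0.825 m from the base axis. Payload 3.6 kg.
Tool frame: the origin (TCP) lies midway between the tips of the shut fingers; the grasp point (between the pads) lies 19 mm behind it (r.hold_point_z is the distance from the TCP to the grasp point, in m); z points along the fingers, y is the line along which they close (so a half turn about z gives the same grasp; the last joint's range is limited). The gripper opens to 93 mm and grips with 3 to 60 N. Pads are 15 mm wide; open, the fingers measure 128 mm over their backs; the gripper's body (75 mm by 188 mm) begins 65 mm behind the grasp point.
Start: joints at [-1.272, 0.615, -0.013, 1.423, 0.008, 1.103, -0.04], TCP at [0.208, 0.616, 0.219] pointing down, gripper open.
Joint ranges: [-3.12, 3.12], [-0.3, 2.06], [-1.34, 1.32], [0.26, 2.42], [-1.36, 4.5], [0.01, 1.98], [-2.84, 2.84]. Speed limits (rad/s): [2.79, 2.79, 3.14, 3.14, 3.14, 3.14, 3.14].

INTERFACE

Orientations are given as a unit quaternion [w, x, y, z].
In Python, from station import sensors, eyes, finish_job, r gives the robot as it stands.
- The arm moves only by the shell command python3 -m crank 'ROWS' [OPENING] [FORCE]. ROWS is JSON, one flat list of numbers, 6 for each row, row after row: the shift along the tool's x, y, z in m, then the turn, a rotation vector about the tool's x, y, z in rad. In form: [tx, ty, tz, wx, wy, wz, tx, ty, tz, wx, wy, wz, ...]. A call has 1 to 8 rows; each row shifts and turns the commanded pose from where the row before left it, along the tool's axes as they then stand; what a row does not reach is not made up. A row lasts 1/10 s, in which the tool goes at most 50 mm and 8.59 degrees, less where a joint would pass 70% of its speed; a pose out of reach is approached as far as the arm can. A call with a gripper value outside its range is refused whole. OPENING is the finger opening in m, from 0 to 0.093, set as the call begins (- or left out, the last holds). The fingers move at their own pace and stop on an object; FORCE is the grip in N (left out, the last holds). Time passes only in rows, so rows that do not move let the fingers close. It gives the time, the measured TCP pose, the force, the opening and the grip force at its end, in the units of the state.
- sensors.get_state(): the state, without advancing time (a new reading comes with each control period).
- eyes.snapshot(name): name is "scene" or "top"; returns a dict with "image" (384x512x3 uint8, blue, green, red), "fx", "fy", "cx", "cy" (pixels), "extrinsics" (4x4, takes a point from world to camera coordinates). Camera axes: x right, y down, z forward; pixel columns grow to the right and rows downward; lengths in m; the calibration is good to about 2 mm. A picture is of the moment at which its call begins. There is no depth.
- finish_job(): hands the job in; it is judged then, once.
The state is a dict: "t": time; "q": joint angles; "joint_velocities": joint speeds; "tau": joint torques, N m; "tcp_pos": TCP position; "eef_rot": TCP orientation; "wrist_force": force on the tool from outside, world axes, zero at the start; "ft_torque": the same for the moment, N m; "width": finger opening in m; "gripper_force": force on a finger pad.
Only numpy, scipy, OpenCV 4.12 (cv2) and the standard library are available. Lean on these libraries where they do the work, as an engineer would, in place of code of your own. Each camera call takes 0.05 s, during which the arm holds its last target. There are 200 camera calls.

## Working session

There is one attempt and no reset: what is moved stays moved. The work goes in short steps, Python scripts to look and compute and a shell command to move; the robot and the scene stay as the last step left them, time stands still between calls to the robot, and variables do not carry over. Pictures are saved under pics/ and viewed, at most 14 in all, crops included, and the job is handed in when it is done.

```bash
ls; mkdir -p pics
python3 - <<'E'
from station import sensors, eyes, r
import cv2
for n in("scene","top"):
    s=eyes.snapshot(n); cv2.imwrite(f"pics/{n}0.png",s["image"]); print(n,s["fx"],s["fy"],s["cx"],s["cy"],s["extrinsics"])
print(sensors.get_state(), r.hold_point_z)
E
```

```text
pics
scene 361.97797248017173 361.97797248017173 256.93259798120266 188.26210926076905 [[-0.53160537  0.84690555  0.01211264  0.27702396]
 [ 0.624958    0.40186038 -0.66928001 -0.29746648]
 [-0.57168455 -0.34822296 -0.74291154  1.31386513]
 [ 0.          0.          0.          1.        ]]
top 388.9419480784023 388.9419480784023 255.02519769501146 189.1768814286526 [[-0.06933485 -0.9975798  -0.00521694  0.03132764]
 [-0.9741828   0.06883311 -0.21501132  0.51753213]
 [ 0.21485005 -0.00982552 -0.97659762  0.94565977]
 [ 0.          0.          0.          1.        ]]
{'t': 0.1, 'q': array([-1.27146661,  0.61576757, -0.01263342,  1.42472449,  0.00809378,
        1.10336054, -0.04040531]), 'joint_velocities': array([ 1.04267478e-03, -2.68587731e-03,  1.20633994e-03, -4.35543982e-03,
        5.15066178e-05, -9.57872719e-04,  1.67203772e-03]), 'tau': array([ 1.02218826e-03, -4.60042298e+01,  2.09711264e-01, -1.66245782e+01,
       -6.12636236e-02,  1.69351813e-02,  9.34299328e-05]), 'tcp_pos': array([0.20781754, 0.61515052, 0.21763729]), 'eef_rot': array([-1.74277349e-04,  1.62159989e-01,  9.86763861e-01, -1.09128641e-03]), 'wrist_force': array([-0.26511039, -0.50479944, -0.43024372]), 'ft_torque': array([ 0.02186509, -0.00033605, -0.03472443]), 'gripper_force': 0.0, 'width': 0.09320922212316389} 0.0188
```

View pics/scene0.png

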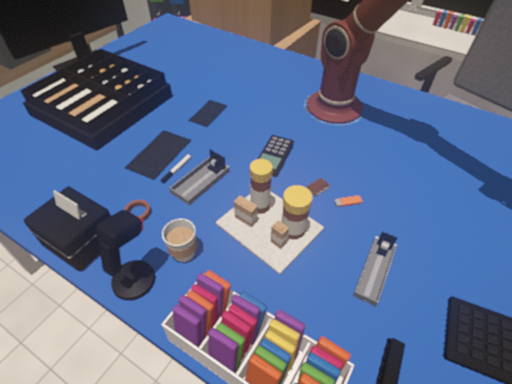

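View pics/top0.png

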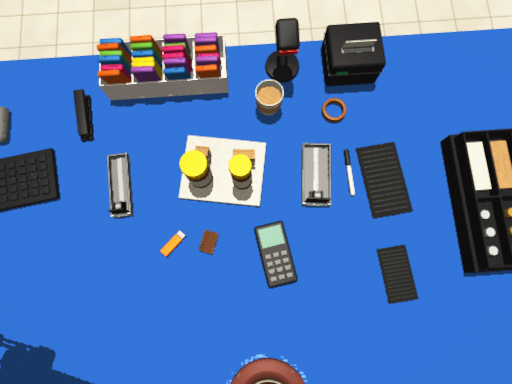

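The top view shows two yellow lids, the wide one at (194,163) and the slim one at (240,166). The boxes are behind them at (203,152) and (244,155). The trays are narrow at (120,184) and wide at (316,174). There are two mat candidates, big at (384,180) and small at (397,273). The clutter is the phone, lighter, brown thing, keyboard and box of bars. Next I'll take close crops.

```bash
cat > h.py <<'E'
import numpy as np, cv2
from station import sensors, eyes, r
def cam(n):
    s=eyes.snapshot(n); E=s["extrinsics"]; K=np.array([[s["fx"],0,s["cx"]],[0,s["fy"],s["cy"]],[0,0,1]])
    return s["image"],K,E
def back(K,E,u,v,z):
    d=E[:3,:3].T@np.linalg.inv(K)@[u,v,1]; c=-E[:3,:3].T@E[:3,3]
    return c+d*(z-c[2])/d[2]
def proj(K,E,p):
    q=K@(E[:3,:3]@np.array(p)+E[:3,3]); return q[:2]/q[2]
def crop(im,u0,v0,u1,v1,k): return cv2.resize(im[v0:v1,u0:u1],None,fx=k,fy=k,interpolation=cv2.INTER_CUBIC)
E
python3 - <<'E'
from h import *
im,K,E=cam("top")
cv2.imwrite("pics/a.png",crop(im,170,130,275,210,7))
a=np.vstack([crop(im,95,140,145,225,6),]); b=crop(im,290,135,340,220,6)
cv2.imwrite("pics/b.png",np.hstack([a,b]))
g=cv2.cvtColor(im,cv2.COLOR_BGR2GRAY)
m=(im[:,:,0]<60).astype(np.uint8)
n,l,st,c=cv2.connectedComponentsWithStats(m)
for u,v in((384,180),(397,273)):
    k=l[v,u]; pts=np.argwhere(l==k)[:,::-1].astype(np.float32)
    w=np.array([back(K,E,x,y,.004)[:2] for x,y in pts],np.float32)
    print(st[k],cv2.minAreaRect(w))
im,K,E=cam("scene"); cv2.imwrite("pics/c.png",crop(im,210,150,330,270,5))
E
```

```text
[ 356  143   56   75 2308] ((0.5333324074745178, -0.355624258518219), (0.1967126429080963, 0.10686315596103668), 6.07669734954834)
[ 377  245   40   58 1468] ((0.2820852994918823, -0.3549395501613617), (0.13679158687591553, 0.07388129830360413), 5.070762634277344)
```

View pics/a.png

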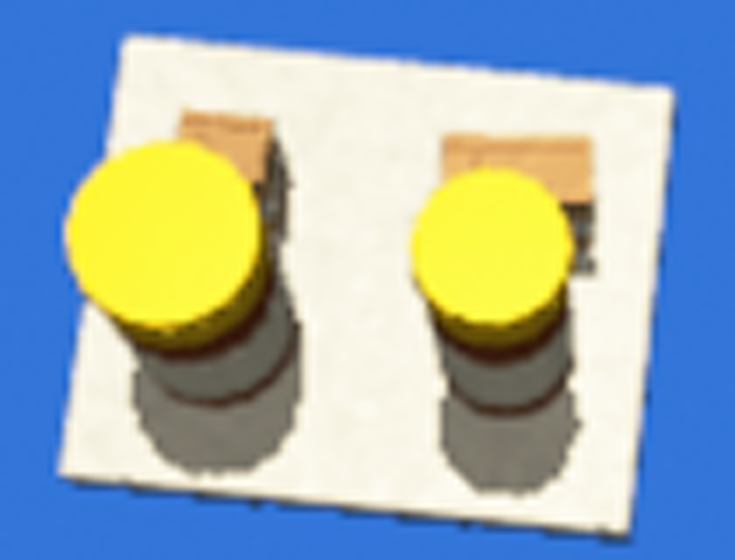

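View pics/b.png

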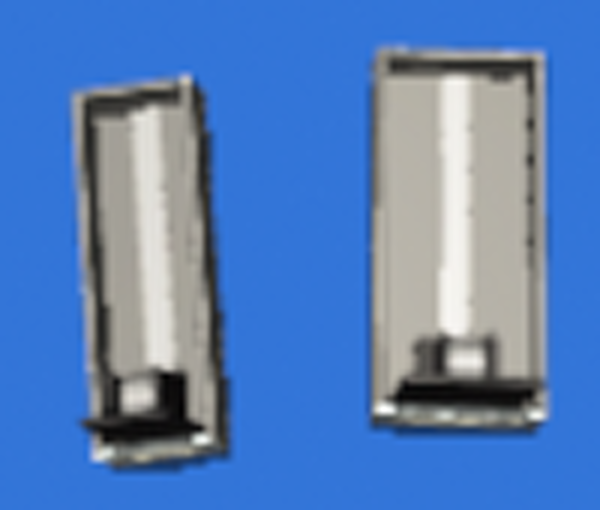

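View pics/c.png

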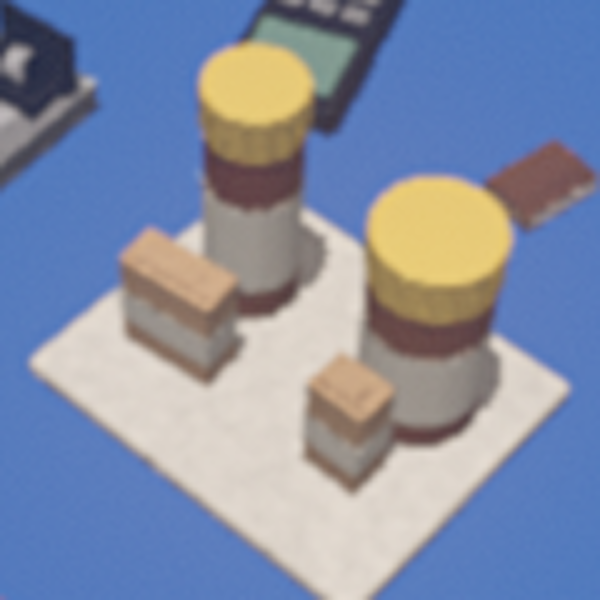

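The crops confirm that the single box is behind the wide jar on the left (+y) and the twin box is behind the slim tube. The narrow tray is the left one, and the mat at (384,180) measures 197x107 mm, so it's the right one. Next I'll fit poses from the corner pixels.

Run:
```python
from h import *
from scipy.optimize import least_squares
_,K,E=cam("top"); _,K2,E2=cam("scene")
def px(c,u0,v0,k): c=np.array(c,float); return (c+.5)/k-.5+[u0,v0]
def fit(name,K,E,p,L,W,z,corn):
    obj=np.array(corn)*[L/2,W/2]
    def f(t):
        c,s=np.cos(t[2]),np.sin(t[2]); w=obj@np.array([[c,s],[-s,c]])+t[:2]
        return np.concatenate([proj(K,E,[*q,z])-a for q,a in zip(w,p)])
    x0=np.mean([back(K,E,*a,z)[:2] for a in p],0)
    s=least_squares(f,[*x0,0]); print(name,s.x.round(4),"deg",np.degrees(s.x[2]).round(1),"res",s.fun.round(1))
C=[(1,1),(1,-1),(-1,-1),(-1,1)]
fit("single_tray",K,E,px([(73,93),(190,77),(218,442),(95,460)],95,140,6),.17,.054,.022,C)
fit("twin_tray",K,E,px([(78,48),(245,55),(247,420),(73,427)],290,135,6),.17,.076,.022,C)
# boxes in scene: far from camera=low x ; scene left = -y
fit("twin scene",K2,E2,px([(212,310),(122,258),(150,228),(238,277)],210,150,5),.026,.056,.078,C)
fit("single scene",K2,E2,px([(352,418),(307,390),(345,354),(395,383)],210,150,5),.026,.034,.078,C)
p=px([(182,110),(272,120)],170,130,7);print("single back edge",[back(K,E,*a,.078)[:2].round(4) for a in p])
p=px([(443,136),(592,138),(592,203)],170,130,7);print("twin back edge",[back(K,E,*a,.078)[:2].round(4) for a in p])
fit("board",K,E,px([(125,37),(673,90),(630,537),(60,475)],170,130,7),.18,.22,.012,C)
a=px((163,233),170,130,7); b=px((493,246),170,130,7)
print("jar",back(K,E,*a,.147),"tube",back(K,E,*b,.167))
a=px((439,232),210,150,5); b=px((256,88),210,150,5)
print("jar",back(K2,E2,*a,.147),"tube",back(K2,E2,*b,.167))
```

```text
single_tray [0.5668 0.3585 0.0723] deg 4.1 res [-0.2 -0.1  0.1 -0.1  0.   0.1  0.   0. ]
twin_tray [ 0.557  -0.1727 -0.1009] deg -5.8 res [-0.2  0.6 -0.2  0.2  0.1  0.6  0.3 -1.4]
twin scene [ 0.6066  0.0192 -0.0493] deg -2.8 res [-0.3  0.  -0.5  0.2  0.1 -0.2  0.6 -0.1]
single scene [ 0.6238  0.1264 -0.1798] deg -10.3 res [ 1.5  1.  -0.5 -1.5 -1.  -0.8 -0.   1.3]
single back edge [array([0.6405, 0.1406]), array([0.6342, 0.1076])]
twin back edge [array([0.6236, 0.045 ]), array([ 0.6189, -0.0097]), array([ 0.594, -0.008])]
board [ 0.5888  0.0788 -0.1736] deg -9.9 res [-0.1 -0.2  0.4 -0.1 -0.1 -0.1 -0.2  0.4]
jar [0.57278356 0.13884182 0.147     ] tube [0.55448814 0.02689947 0.167     ]
jar [0.57214358 0.13936945 0.147     ] tube [0.55531328 0.0299554  0.167     ]
```

```bash
cat > go.py <<'E'
# go.py x y z psi_deg : turn about tool z, and shift in the tool axes AFTER that turn
import sys; from h import *
from scipy.spatial.transform import Rotation as R
x,y,z,p=map(float,sys.argv[1:5]); s=sensors.get_state(); q=s["eef_rot"]
A=R.from_quat([q[1],q[2],q[3],q[0]]).as_matrix()
psi=np.arctan2(-A[0,1],A[1,1]); t=np.radians(p); B=np.array([[-np.cos(t),-np.sin(t),0],[-np.sin(t),np.cos(t),0],[0,0,-1]]).T
rv=R.from_matrix(A.T@B).as_rotvec()
d=np.array([x,y,z])-s["tcp_pos"]
print("t",round(s["t"],1),"tcp",s["tcp_pos"].round(4),"psi",np.degrees(psi).round(1),"w",round(s["width"],4),"F",round(s["gripper_force"],1),"wf",s["wrist_force"].round(1))
print("rot",rv.round(3),"shift",(B.T@d).round(4),"rows@45",round(np.abs(B.T@d).max()/.045,1))
E
python3 go.py 0.555 0.0285 0.23 -9
```

```text
t 0.3 tcp [0.208  0.6156 0.2183] psi -18.7 w 0.0929 F 0.0 wf [-0.   0.1  0.5]
rot [-0.001 -0.    -0.169] shift [-0.4346 -0.5255 -0.0117] rows@45 11.7
```

```bash
python3 -m crank '[0,0,-0.012,0,0,-0.085, 0,0,0,0,0,-0.084, -0.031,-0.0375,0,0,0,0, -0.031,-0.0375,0,0,0,0, -0.031,-0.0375,0,0,0,0, -0.031,-0.0375,0,0,0,0, -0.031,-0.0375,0,0,0,0, -0.031,-0.0375,0,0,0,0]' 0.093
python3 -m crank '[-0.031,-0.0375,0,0,0,0, -0.031,-0.0375,0,0,0,0, -0.031,-0.0375,0,0,0,0, -0.031,-0.0375,0,0,0,0, -0.031,-0.0375,0,0,0,0, -0.031,-0.0375,0,0,0,0, -0.031,-0.0375,0,0,0,0, -0.031,-0.0375,0,0,0,0]'
python3 -m crank '[0,0,0,0,0,0, 0,0,0,0,0,0]'
python3 go.py 0.555 0.0285 0.125 -9
python3 - <<'E'
from h import *
im,K,E=cam("scene"); cv2.imwrite("pics/d.png",crop(im,190,90,350,250,4))
E
```

```text
t: 1.1
tcp_pos: [0.3574, 0.3627, 0.2309]
eef_rot: [0.0, 0.078, 0.997, 0.0]
wrist_force: [1.9, -0.1, -0.1]
width: 0.0932
gripper_force: 0.0
t: 1.9
tcp_pos: [0.5556, 0.0277, 0.2309]
eef_rot: [0.0, 0.078, 0.997, 0.0]
wrist_force: [0.4, -0.1, 0.2]
width: 0.0929
gripper_force: 0.0
t: 2.1
tcp_pos: [0.5549, 0.0281, 0.2304]
eef_rot: [-0.0, 0.08, 0.997, -0.0]
wrist_force: [-0.1, 0.0, -0.2]
width: 0.0929
gripper_force: 0.0
t 2.1 tcp [0.5549 0.0281 0.2304] psi -9.2 w 0.0929 F 0.0 wf [-0.1  0.  -0.2]
rot [-0.    -0.    -0.003] shift [-0.      0.0004  0.1054] rows@45 2.3
```

View pics/d.png

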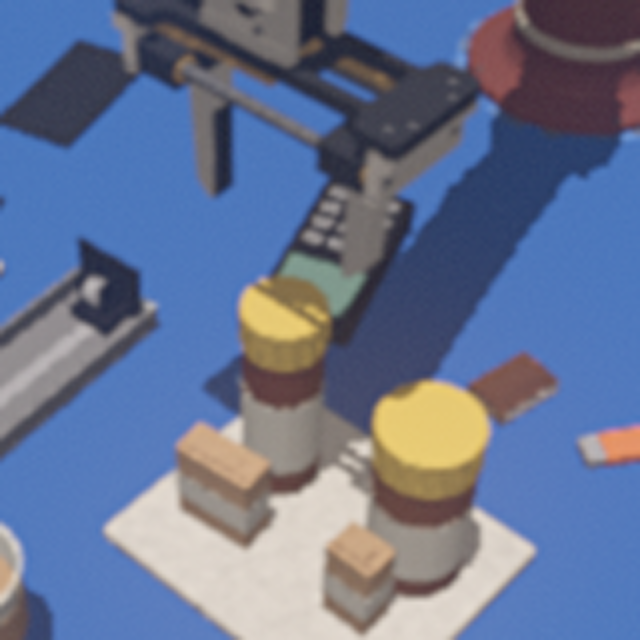

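The open fingers straddle the slim lid with the tool centred over it. Descend and grasp.

```bash
python3 -m crank '[0,0,0.035,0,0,0, 0,0,0.035,0,0,0, 0,0,0.025,0,0,0, 0,0,0.010,0,0,0]' 0.093 20
python3 -m crank '[0,0,0,0,0,0, 0,0,0,0,0,0, 0,0,0,0,0,0, 0,0,0,0,0,0, 0,0,0,0,0,0, 0,0,0,0,0,0]' 0.04 25
python3 go.py 0.483 -0.361 0.20 -9
```

```text
t: 2.55
tcp_pos: [0.5523, 0.032, 0.1234]
eef_rot: [-0.003, 0.076, 0.997, 0.0]
wrist_force: [-1.3, 0.8, 1.2]
width: 0.0931
gripper_force: 0.0
t: 3.15
tcp_pos: [0.5551, 0.029, 0.1263]
eef_rot: [0.001, 0.078, 0.997, -0.0]
wrist_force: [0.5, -1.4, 1.5]
width: 0.0537
gripper_force: 25.0
t 3.1 tcp [0.5551 0.029  0.1263] psi -9.0 w 0.0537 F 25.0 wf [ 0.5 -1.4  1.5]
rot [-0.     0.001 -0.   ] shift [ 0.0102 -0.3964 -0.0737] rows@45 8.8
```

```bash
python3 -m crank '[0,0,-0.02,0,0,0, 0,0,-0.035,0,0,0, 0,0,-0.025,0,0,0, 0.001,-0.02,0,0,0,0, 0.001,-0.035,0,0,0,0, 0.001,-0.04,0,0,0,0, 0.001,-0.04,0,0,0,0, 0.001,-0.04,0,0,0,0]'
python3 -m crank '[0.001,-0.04,0,0,0,0, 0.001,-0.04,0,0,0,0, 0.001,-0.04,0,0,0,0, 0.001,-0.04,0,0,0,0, 0.001,-0.035,0,0,0,0, 0,-0.02,0,0,0,0, 0,-0.006,0,0,0,0, 0,0,0,0,0,0]'
python3 go.py 0.483 -0.361 0.1195 -9
```

```text
t: 3.95
tcp_pos: [0.5213, -0.1437, 0.205]
eef_rot: [-0.001, 0.078, 0.997, 0.0]
wrist_force: [1.4, 0.2, -3.0]
width: 0.0536
gripper_force: 25.0
t: 4.75
tcp_pos: [0.4823, -0.36, 0.2048]
eef_rot: [-0.001, 0.079, 0.997, 0.001]
wrist_force: [-0.7, 0.9, -3.9]
width: 0.0537
gripper_force: 25.0
t 4.8 tcp [ 0.4823 -0.36    0.2048] psi -9.1 w 0.0537 F 25.0 wf [-0.7  0.9 -3.9]
rot [ 0.001 -0.002 -0.001] shift [-0.0008 -0.0008  0.0853] rows@45 1.9
```

```bash
python3 -m crank '[0,0,0.03,0,0,0, 0,0,0.03,0,0,0, 0,0,0.015,0,0,0, 0,0,0.006,0,0,0, 0,0,0.003,0,0,0, 0,0,0.001,0,0,0, 0,0,0,0,0,0]'
python3 -m crank '[0,0,0,0,0,0, 0,0,0,0,0,0, 0,0,0,0,0,0, 0,0,0,0,0,0]' 0.093
python3 -m crank '[0,0,-0.02,0,0,0, 0,0,-0.04,0,0,0, 0,0,-0.04,0,0,0, 0,0,-0.01,0,0,0,0,0,0,0,0,0]'
python3 go.py 0.5725 0.139 0.23 -9
```

```text
t: 5.45
tcp_pos: [0.4838, -0.3601, 0.1216]
eef_rot: [0.001, 0.078, 0.997, -0.0]
wrist_force: [0.8, 0.7, -3.1]
width: 0.0538
gripper_force: 25.0
t: 5.85
tcp_pos: [0.4833, -0.3604, 0.1213]
eef_rot: [0.001, 0.078, 0.997, -0.0]
wrist_force: [0.8, 0.4, -0.1]
width: 0.0814
gripper_force: 0.0
t: 6.35
tcp_pos: [0.4839, -0.3609, 0.2329]
eef_rot: [0.002, 0.078, 0.997, -0.001]
wrist_force: [-0.0, 0.9, -0.8]
width: 0.0932
gripper_force: 0.0
t 6.3 tcp [ 0.4839 -0.3609  0.2329] psi -9.0 w 0.0932 F 0.0 wf [-0.   0.9 -0.8]
rot [-0.002  0.004  0.   ] shift [-0.0093  0.5076  0.0029] rows@45 11.3
```

```bash
python3 -m crank '[-0.001,0.02,0,0,0,0, -0.001,0.045,0,0,0,0, -0.001,0.045,0,0,0,0, -0.001,0.045,0,0,0,0, -0.001,0.045,0,0,0,0, -0.001,0.045,0,0,0,0, -0.001,0.045,0,0,0,0, -0.001,0.045,0,0,0,0]'
python3 -m crank '[-0.001,0.045,0,0,0,0, 0,0.045,0,0,0,0, 0,0.045,0,0,0,0, 0,0.028,0,0,0,0, 0,0.01,0,0,0,0, 0,0,0,0,0,0]'
python3 go.py 0.5725 0.139 0.105 -9
python3 - <<'E'
from h import *
im,K,E=cam("scene"); cv2.imwrite("pics/e.png",cv2.resize(im,None,fx=1.5,fy=1.5))
E
```

```text
t: 7.15
tcp_pos: [0.5421, -0.0286, 0.2287]
eef_rot: [-0.002, 0.078, 0.997, -0.0]
wrist_force: [-0.2, -0.3, 0.1]
width: 0.0927
gripper_force: 0.0
t: 7.75
tcp_pos: [0.5703, 0.1412, 0.2289]
eef_rot: [-0.002, 0.077, 0.997, -0.001]
wrist_force: [0.0, -0.9, 0.2]
width: 0.093
gripper_force: 0.0
t 7.8 tcp [0.5703 0.1412 0.2289] psi -8.8 w 0.093 F 0.0 wf [ 0.  -0.9  0.2]
rot [-0.001 -0.003  0.003] shift [-0.0026 -0.0018  0.1239] rows@45 2.8
```

View pics/e.png

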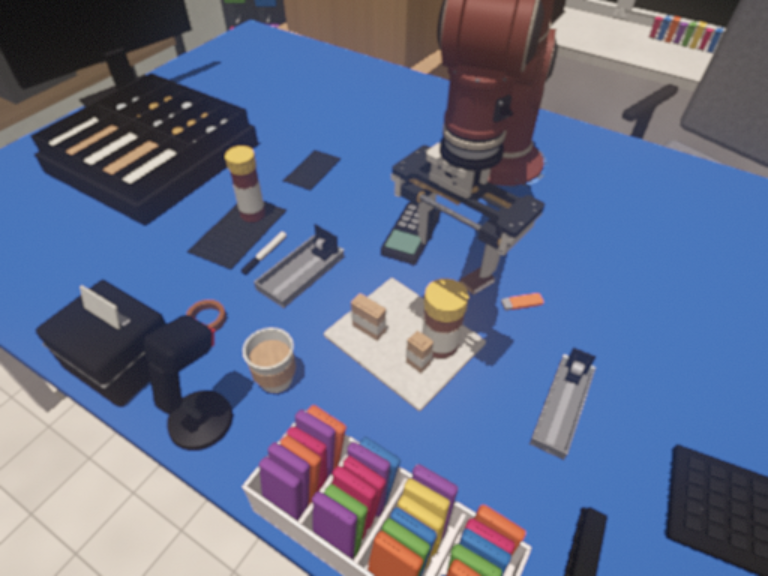

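The tube stands upright on the near end of the mat at (247,190) in this 1.5x view. The gripper is over the jar at (445,300). Grasp it.

```bash
python3 -m crank '[-0.003,-0.002,0.035,0,0,0, 0,0,0.04,0,0,0, 0,0,0.03,0,0,0, 0,0,0.014,0,0,0, 0,0,0.005,0,0,0,0,0,0,0,0,0]' 0.093 20
python3 -m crank '[0,0,0,0,0,0, 0,0,0,0,0,0, 0,0,0,0,0,0, 0,0,0,0,0,0, 0,0,0,0,0,0]' 0.05 25
python3 go.py 0.583 -0.351 0.185 -9
```

```text
t: 8.4
tcp_pos: [0.5738, 0.1353, 0.1063]
eef_rot: [-0.001, 0.08, 0.997, -0.001]
wrist_force: [0.0, 0.4, -0.2]
width: 0.0925
gripper_force: 0.0
t: 8.9
tcp_pos: [0.5743, 0.1378, 0.1073]
eef_rot: [0.001, 0.078, 0.997, 0.0]
wrist_force: [0.2, -1.3, 2.3]
width: 0.0656
gripper_force: 25.0
t 8.9 tcp [0.5743 0.1378 0.1073] psi -9.0 w 0.0656 F 25.0 wf [ 0.2 -1.3  2.3]
rot [0.    0.001 0.   ] shift [-0.0851 -0.4814 -0.0777] rows@45 10.7
```

```bash
python3 -m crank '[0,0,-0.02,0,0,0, 0,0,-0.035,0,0,0, 0,0,-0.025,0,0,0, -0.004,-0.02,0,0,0,0, -0.006,-0.035,0,0,0,0, -0.0075,-0.042,0,0,0,0, -0.0075,-0.042,0,0,0,0, -0.0075,-0.042,0,0,0,0]'
python3 -m crank '[-0.0075,-0.042,0,0,0,0, -0.0075,-0.042,0,0,0,0, -0.0075,-0.042,0,0,0,0, -0.0075,-0.042,0,0,0,0, -0.0075,-0.042,0,0,0,0, -0.0075,-0.042,0,0,0,0, -0.006,-0.033,0,0,0,0, -0.004,-0.015,0,0,0,0]'
python3 -m crank '[0,0,0,0,0,0, 0,0,0,0,0,0]'
python3 go.py 0.583 -0.351 0.0993 -9
```

```text
t: 9.7
tcp_pos: [0.5768, -0.0474, 0.1859]
eef_rot: [-0.001, 0.078, 0.997, -0.0]
wrist_force: [0.4, 0.0, -2.7]
width: 0.0658
gripper_force: 25.0
t: 10.5
tcp_pos: [0.5824, -0.3563, 0.1851]
eef_rot: [-0.002, 0.081, 0.997, -0.001]
wrist_force: [0.0, 0.1, -3.3]
width: 0.0656
gripper_force: 25.0
t: 10.7
tcp_pos: [0.5849, -0.3493, 0.1855]
eef_rot: [-0.001, 0.078, 0.997, 0.001]
wrist_force: [0.5, 1.1, -3.4]
width: 0.0658
gripper_force: 25.0
t 10.7 tcp [ 0.5849 -0.3493  0.1855] psi -9.0 w 0.0658 F 25.0 wf [ 0.5  1.1 -3.4]
rot [ 0.003 -0.002  0.001] shift [ 0.0016 -0.002   0.0862] rows@45 1.9
```

```bash
python3 -m crank '[0,0,0.03,0,0,0, 0,0,0.03,0,0,0, 0,0,0.015,0,0,0, 0,0,0.006,0,0,0, 0,0,0.003,0,0,0, 0,0,0.002,0,0,0, 0,0,0,0,0,0]'
python3 -m crank '[0,0,0,0,0,0, 0,0,0,0,0,0, 0,0,0,0,0,0, 0,0,0,0,0,0]' 0.093
python3 -m crank '[0,0,-0.02,0,0,0, 0,0,-0.04,0,0,0, 0,0,-0.04,0,0,0, 0,0,-0.01,0,0,0,0,0,0,0,0,0]'
python3 go.py 0.607 0.019 0.12 -4.5
```

```text
t: 11.4
tcp_pos: [0.5859, -0.3513, 0.1018]
eef_rot: [0.001, 0.078, 0.997, -0.0]
wrist_force: [0.7, -0.3, -2.5]
width: 0.0658
gripper_force: 25.0
t: 11.8
tcp_pos: [0.5856, -0.3512, 0.1014]
eef_rot: [0.001, 0.078, 0.997, -0.0]
wrist_force: [0.4, -0.9, -0.5]
width: 0.0914
gripper_force: 0.0
t: 12.3
tcp_pos: [0.5863, -0.3517, 0.2132]
eef_rot: [0.002, 0.078, 0.997, -0.001]
wrist_force: [-0.8, -0.5, -0.2]
width: 0.0928
gripper_force: 0.0
t 12.3 tcp [ 0.5863 -0.3517  0.2132] psi -9.0 w 0.0928 F 0.0 wf [-0.8 -0.5 -0.2]
rot [-0.002  0.005 -0.078] shift [0.0084 0.3711 0.0932] rows@45 8.2
```

```bash
python3 -m crank '[0,0,0,0,0.005,-0.078, 0.001,0.025,0,0,0,0, 0.001,0.045,0,0,0,0, 0.001,0.045,0,0,0,0, 0.001,0.045,0.01,0,0,0, 0.001,0.045,0.01,0,0,0, 0.001,0.045,0.015,0,0,0, 0.001,0.045,0.02,0,0,0]' 0.093
python3 -m crank '[0.001,0.045,0.015,0,0,0, 0,0.025,0.015,0,0,0, 0,0.006,0.008,0,0,0, 0,0,0,0,0,0]'
python3 go.py 0.607 0.019 0.042 -4.5
python3 - <<'E'
from h import *
im,K,E=cam("top"); im2,_,_=cam("scene")
cv2.imwrite("pics/f.png",np.hstack([crop(im,165,110,285,230,3),cv2.resize(crop(im2,190,130,350,290,3),(360,360))]))
cv2.imwrite("pics/f2.png",np.hstack([crop(im,345,125,425,225,4),crop(im2,120,80,220,180,4)]))
E
```

```text
t: 13.1
tcp_pos: [0.6002, -0.0545, 0.1539]
eef_rot: [-0.003, 0.039, 0.999, 0.0]
wrist_force: [-0.3, 0.1, 0.7]
width: 0.0933
gripper_force: 0.0
t: 13.5
tcp_pos: [0.604, 0.0198, 0.1151]
eef_rot: [-0.005, 0.039, 0.999, -0.0]
wrist_force: [0.2, -1.1, 0.1]
width: 0.0932
gripper_force: 0.0
t 13.5 tcp [0.604  0.0198 0.1151] psi -4.4 w 0.0932 F 0.0 wf [ 0.2 -1.1  0.1]
rot [-0.001 -0.011  0.001] shift [-0.003  -0.0005  0.0731] rows@45 1.6
```

View pics/f.png

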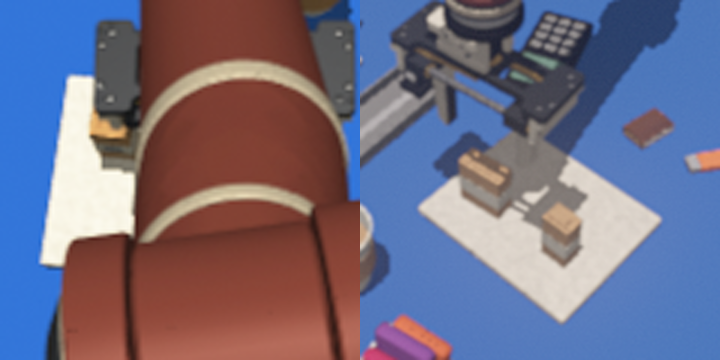

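View pics/f2.png

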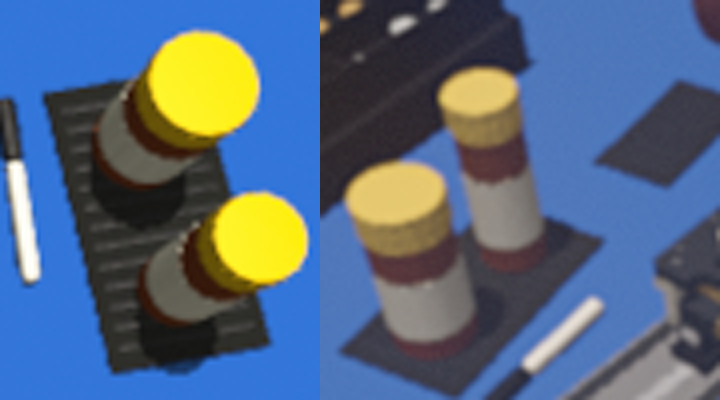

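Both tubs stand upright on the mat. The gripper is in line over the twin box at about (485,170) in the right-hand panel. Descend and grip.

```bash
python3 -m crank '[-0.003,0,0.02,0,-0.01,0, 0,0,0.03,0,0,0, 0,0,0.015,0,0,0, 0,0,0.007,0,0,0, 0,0,0,0,0,0]' 0.093 10
python3 -m crank '[0,0,0,0,0,0, 0,0,0,0,0,0, 0,0,0,0,0,0, 0,0,0,0,0,0, 0,0,0,0,0,0]' 0.045 12
python3 go.py 0.607 0.019 0.12 -5.0
python3 - <<'E'
from h import *
im2,_,_=cam("scene"); im,_,_=cam("top")
cv2.imwrite("pics/g.png",np.hstack([crop(im2,220,160,310,260,4),crop(im,290,135,340,220,5)[:400]]))
E
```

```text
t: 14.1
tcp_pos: [0.609, 0.017, 0.0455]
eef_rot: [0.002, 0.041, 0.999, -0.001]
wrist_force: [-0.1, 0.0, -0.6]
width: 0.0937
gripper_force: 0.0
t: 14.6
tcp_pos: [0.6093, 0.0193, 0.0461]
eef_rot: [0.003, 0.039, 0.999, -0.0]
wrist_force: [0.9, -0.1, 0.6]
width: 0.0574
gripper_force: 0.3
t 14.6 tcp [0.6093 0.0193 0.0461] psi -4.5 w 0.0574 F 0.3 wf [ 0.9 -0.1  0.6]
rot [0.    0.006 0.009] shift [ 0.0023 -0.0005 -0.0739] rows@45 1.6
```

View pics/g.png

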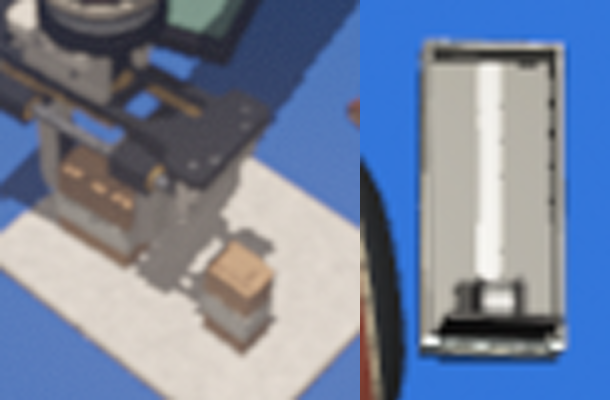

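```bash
python3 -m crank '[0,0,0,0,0,0, 0,0,0,0,0,0, 0,0,0,0,0,0]' 0.045 14
python3 - <<'E'
from h import *
s=sensors.get_state(); print(s["width"],s["gripper_force"],s["tcp_pos"])
_,K,E=cam("top")
P=lambda x,y:((x-360+.5)/5-.5+290,(y+.5)/5-.5+135)
a=back(K,E,*P(490,65),.004);b=back(K,E,*P(487,275),.004); d=a-b
print("stripe",a,b,np.degrees(np.arctan2(d[1],d[0])))
for c in((425,42),(563,45),(565,320),(422,325)): print(c,back(K,E,*P(*c),.022))
t=np.radians(-5); c,s_=np.cos(t),np.sin(t)
for o in((.557,-.1727),):
  for x in(-.13,-.105,-.068,-.055): print(x,o[0]+c*x,o[1]+s_*x)
E
```

```text
t: 15.0
tcp_pos: [0.6093, 0.0192, 0.046]
eef_rot: [0.003, 0.039, 0.999, -0.0]
wrist_force: [-1.1, -1.8, 4.0]
width: 0.0559
gripper_force: 14.0
0.05586133710342599 14.0003103017807 [0.60926438 0.01921884 0.04603941]
stripe [ 0.63607298 -0.181467    0.004     ] [ 0.51734619 -0.16758069  0.004     ] -6.671018863606132
(425, 42) [ 0.64592444 -0.14411284  0.022     ]
(563, 45) [ 0.63884051 -0.21918113  0.022     ]
(565, 320) [ 0.48639668 -0.2032723   0.022     ]
(422, 325) [ 0.48903793 -0.12746214  0.022     ]
-0.13 0.4274946892480731 -0.16136975344280444
-0.105 0.4523995567003668 -0.16354864701149588
-0.068 0.48925876052976136 -0.16677340949315925
-0.055 0.5022092916049541 -0.1679064341488788
```

```bash
python3 -m crank '[0,0,-0.02,0,0,0, 0,0,-0.035,0,0,0, 0,0,-0.025,0,0,0, 0,0,0,0,0,0]'
python3 go.py 0.4425 -0.1607 0.125 -6
```

```text
t: 15.45
tcp_pos: [0.6112, 0.0197, 0.129]
eef_rot: [0.006, 0.039, 0.999, 0.0]
wrist_force: [0.7, 0.5, -0.6]
width: 0.0559
gripper_force: 14.0
t 15.4 tcp [0.6112 0.0197 0.129 ] psi -4.5 w 0.0559 F 14.0 wf [ 0.7  0.5 -0.6]
rot [0.002 0.012 0.026] shift [ 0.1489 -0.197   0.004 ] rows@45 4.4
```

```bash
python3 -m crank '[0,0,0,0,0.012,0.026, 0.015,-0.02,0,0,0,0, 0.0255,-0.034,0,0,0,0, 0.0255,-0.034,0,0,0,0, 0.0255,-0.034,0,0,0,0, 0.0255,-0.034,0,0,0,0, 0.02,-0.025,0,0,0,0, 0.012,-0.016,0,0,0,0]'
python3 -m crank '[0,0,0,0,0,0, 0,0,0,0,0,0]'
python3 go.py 0.4425 -0.1607 0.062 -6
```

```text
t: 16.25
tcp_pos: [0.4362, -0.1628, 0.1251]
eef_rot: [-0.006, 0.055, 0.998, 0.0]
wrist_force: [0.1, 0.2, -0.6]
width: 0.0559
gripper_force: 14.0
t: 16.45
tcp_pos: [0.4397, -0.1604, 0.1258]
eef_rot: [-0.004, 0.053, 0.999, 0.001]
wrist_force: [0.1, 1.0, -1.6]
width: 0.0563
gripper_force: 14.0
t 16.4 tcp [ 0.4397 -0.1604  0.1258] psi -6.1 w 0.0563 F 14.0 wf [ 0.1  1.  -1.6]
rot [ 0.001 -0.009 -0.001] shift [-0.0028  0.      0.0638] rows@45 1.4
```

```bash
python3 -m crank '[0,0,0.02,0,-0.006,0, 0,0,0.025,0,0,0, 0,0,0.013,0,0,0, 0,0,0.006,0,0,0, 0,0,0,0,0,0, 0,0,0,0,0,0]'
python3 go.py 0.5035 -0.1671 0.062 -6
python3 - <<'E'
from h import *
im2,_,_=cam("scene"); im,_,_=cam("top")
cv2.imwrite("pics/i.png",np.hstack([crop(im2,150,120,260,220,4),crop(im,280,135,350,235,4)]))
E
```

```text
t: 17.05
tcp_pos: [0.4406, -0.1604, 0.0629]
eef_rot: [-0.0, 0.052, 0.999, 0.0]
wrist_force: [0.5, -0.6, -1.6]
width: 0.0561
gripper_force: 14.0
t 17.1 tcp [ 0.4406 -0.1604  0.0629] psi -5.9 w 0.0561 F 14.0 wf [ 0.5 -0.6 -1.6]
rot [ 0.    -0.     0.001] shift [-0.0633 -0.0001  0.0009] rows@45 1.4
```

View pics/i.png

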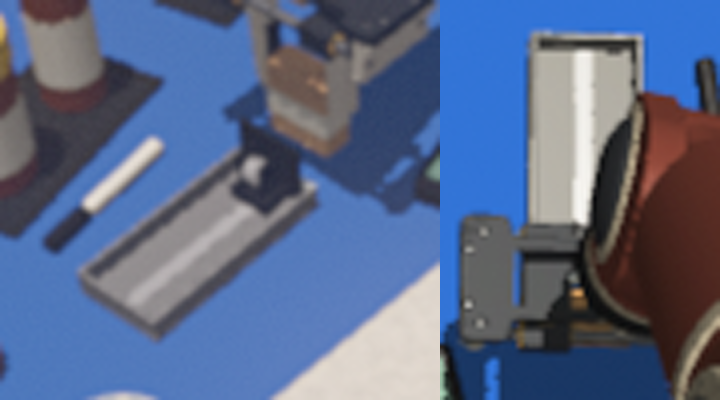

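The box is held upright in front of the paddle, at about (310,95) in the left panel. Push it back, then lower.

```bash
python3 -m crank '[-0.009,0,0,0,0,0, -0.009,0,0,0,0,0, -0.009,0,0,0,0,0, -0.009,0,0,0,0,0, -0.009,0,0,0,0,0, -0.009,0,0,0,0,0, -0.007,0,0,0,0,0, -0.003,0,0,0,0,0]' - 18
python3 -m crank '[0,0,0,0,0,0, 0,0,0,0,0,0]'
python3 go.py 0.5035 -0.1671 0.039 -6
python3 - <<'E'
from h import *
im2,_,_=cam("scene")
cv2.imwrite("pics/j.png",crop(im2,150,120,260,220,5))
E
```

```text
t: 17.95
tcp_pos: [0.5041, -0.1675, 0.0624]
eef_rot: [-0.001, 0.052, 0.999, 0.0]
wrist_force: [-1.9, -0.2, -0.8]
width: 0.0556
gripper_force: 18.0
t: 18.15
tcp_pos: [0.5035, -0.1677, 0.0627]
eef_rot: [-0.0, 0.052, 0.999, 0.0]
wrist_force: [-0.8, 1.1, -0.9]
width: 0.0561
gripper_force: 18.0
t 18.1 tcp [ 0.5035 -0.1677  0.0627] psi -6.0 w 0.0561 F 18.0 wf [-0.8  1.1 -0.9]
rot [ 0.    -0.001 -0.   ] shift [0.     0.0006 0.0237] rows@45 0.5
```

View pics/j.png

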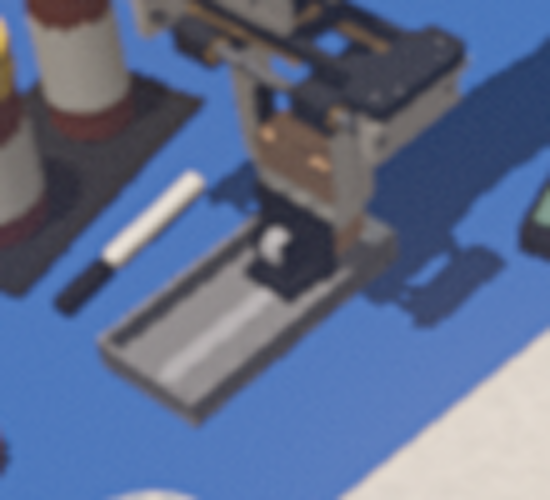

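The paddle is pressed back at about (290,245) and the box is over the lane. Lower it.

```bash
python3 -m crank '[0,0,0.007,0,0,0, 0,0,0.007,0,0,0, 0,0,0.005,0,0,0, 0,0,0.003,0,0,0, 0,0,0.002,0,0,0, 0,0,0,0,0,0, 0,0,0,0,0,0]'
python3 go.py 0.4915 -0.1658 0.039 -6
```

```text
t: 18.9
tcp_pos: [0.5032, -0.1677, 0.0386]
eef_rot: [-0.001, 0.052, 0.999, 0.0]
wrist_force: [-2.1, -1.5, -1.0]
width: 0.0555
gripper_force: 18.0
t 18.9 tcp [ 0.5032 -0.1677  0.0386] psi -6.0 w 0.0555 F 18.0 wf [-2.1 -1.5 -1. ]
rot [ 0.    -0.001 -0.   ] shift [ 0.0119  0.0007 -0.0004] rows@45 0.3
```

```bash
python3 -m crank '[0.004,0,0,0,0,0, 0.004,0,0,0,0,0, 0.002,0,0,0,0,0, 0,0,0.001,0,0,0, 0,0,0,0,0,0]'
python3 -m crank '[0,0,0,0,0,0, 0,0,0,0,0,0, 0,0,0,0,0,0, 0,0,0,0,0,0, 0,0,0,0,0,0]' 0.08
python3 -m crank '[0,0,-0.01,0,0,0, 0,0,-0.03,0,0,0, 0,0,-0.04,0,0,0, 0,0,-0.02,0,0,0,0,0,0,0,0,0]'
python3 go.py 0.6255 0.1265 0.13 -10
```

```text
t: 19.4
tcp_pos: [0.4929, -0.1666, 0.0381]
eef_rot: [-0.001, 0.052, 0.999, 0.0]
wrist_force: [-3.0, -0.3, 3.9]
width: 0.0559
gripper_force: 18.0
t: 19.9
tcp_pos: [0.4938, -0.1667, 0.0377]
eef_rot: [-0.0, 0.052, 0.999, 0.0]
wrist_force: [0.5, 1.1, 0.3]
width: 0.0798
gripper_force: 0.0
t: 20.4
tcp_pos: [0.4959, -0.1674, 0.1414]
eef_rot: [0.003, 0.052, 0.999, -0.001]
wrist_force: [0.1, 0.4, -0.1]
width: 0.0802
gripper_force: 0.0
t 20.4 tcp [ 0.4959 -0.1674  0.1414] psi -6.0 w 0.0802 F 0.0 wf [ 0.1  0.4 -0.1]
rot [-0.001  0.007  0.07 ] shift [-0.0766  0.3119  0.0114] rows@45 6.9
```

```bash
python3 -m crank '[0,0,0,0,0,0.07, -0.005,0.02,0,0,0,0, -0.01,0.042,0,0,0,0, -0.01,0.042,0,0,0,0, -0.01,0.042,0.002,0,0,0, -0.01,0.042,0.002,0,0,0, -0.01,0.042,0.003,0,0,0, -0.01,0.04,0.003,0,0,0]' 0.07
python3 -m crank '[-0.008,0.028,0.001,0,0,0, -0.003,0.013,0,0,0,0, 0,0,0,0,0,0, 0,0,0,0,0,0]'
python3 go.py 0.6255 0.1265 0.044 -10
python3 - <<'E'
from h import *
im2,_,_=cam("scene");im,_,_=cam("top")
cv2.imwrite("pics/k.png",np.hstack([crop(im2,170,140,310,260,4),crop(im,290,135,340,231,5)[:480]]))
E
```

```text
t: 21.2
tcp_pos: [0.6042, 0.0899, 0.1265]
eef_rot: [-0.001, 0.087, 0.996, -0.0]
wrist_force: [1.0, -0.7, 0.4]
width: 0.0702
gripper_force: 0.0
t: 21.6
tcp_pos: [0.6218, 0.124, 0.1262]
eef_rot: [-0.001, 0.088, 0.996, -0.001]
wrist_force: [0.4, -0.2, 0.1]
width: 0.07
gripper_force: 0.0
t 21.6 tcp [0.6218 0.124  0.1262] psi -10.1 w 0.07 F 0.0 wf [ 0.4 -0.2  0.1]
rot [-0.002 -0.002 -0.002] shift [-0.0033  0.0031  0.0822] rows@45 1.8
```

View pics/k.png

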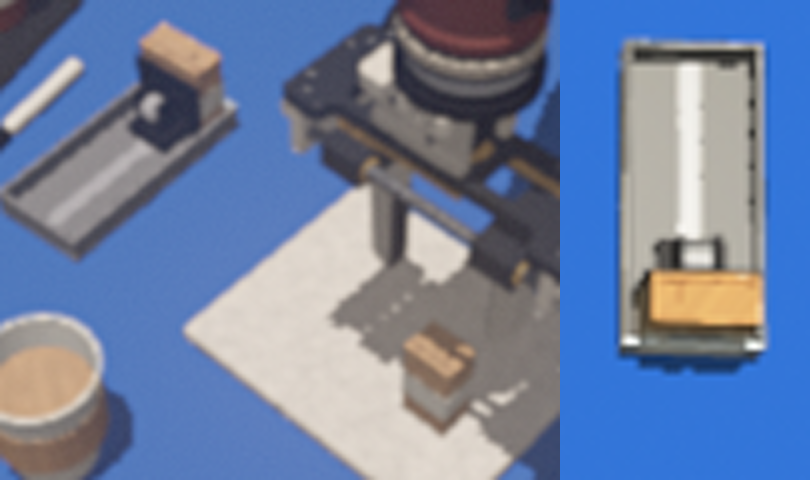

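The twin box stands in the wide tray near the lip with the paddle behind it. Now grip the single box.

```bash
python3 -m crank '[-0.003,0.003,0.02,0,0,0, 0,0,0.035,0,0,0, 0,0,0.018,0,0,0, 0,0,0.008,0,0,0, 0,0,0,0,0,0, 0,0,0,0,0,0]' 0.07 10
python3 -m crank '[0,0,0,0,0,0, 0,0,0,0,0,0, 0,0,0,0,0,0, 0,0,0,0,0,0, 0,0,0,0,0,0, 0,0,0,0,0,0, 0,0,0,0,0,0]' 0.02 15
python3 go.py 0.6255 0.1265 0.125 -10
python3 - <<'E'
from h import *
_,K,E=cam("top")
w=np.array([back(K,E,(x-560+.5)/5-.5+290,(y+.5)/5-.5+135,.070)[:2] for x,y in((652,272),(763,272),(762,327),(648,325))])
t=np.radians(-6); R=np.array([[np.cos(t),-np.sin(t)],[np.sin(t),np.cos(t)]])
print((w-[.557,-.1727])@R, ((w-[.557,-.1727])@R).mean(0))
E
```

```text
t: 22.3
tcp_pos: [0.6267, 0.1282, 0.0468]
eef_rot: [0.0, 0.088, 0.996, 0.0]
wrist_force: [-0.4, -0.0, 0.5]
width: 0.0701
gripper_force: 0.0
t: 23.0
tcp_pos: [0.6259, 0.1287, 0.0458]
eef_rot: [-0.0, 0.087, 0.996, -0.0]
wrist_force: [0.5, -0.9, 1.5]
width: 0.0339
gripper_force: 15.0
t 23.0 tcp [0.6259 0.1287 0.0458] psi -10.0 w 0.0339 F 15.0 wf [ 0.5 -0.9  1.5]
rot [-0.    -0.001 -0.   ] shift [-0.     -0.0022 -0.0792] rows@45 1.8
[[-0.05380877  0.02824646]
 [-0.05188478 -0.02802617]
 [-0.08033843 -0.02734717]
 [-0.08128331  0.03009646]] [-0.06682883  0.00074239]
```

```bash
python3 -m crank '[0,0,-0.02,0,0,0, 0,0,-0.035,0,0,0, 0,0,-0.025,0,0,0, 0,0,0,0,0,-0.08, 0,0,0,0,0,-0.08, 0,0,0,0,0,-0.086, 0,0,0,0,0,0]' - 18
python3 go.py 0.4521 0.3503 0.125 4.1
```

```text
t: 23.75
tcp_pos: [0.6257, 0.1288, 0.1254]
eef_rot: [-0.001, -0.036, 0.999, 0.0]
wrist_force: [-0.4, 0.2, -1.1]
width: 0.0338
gripper_force: 18.0
t 23.8 tcp [0.6257 0.1288 0.1254] psi 4.1 w 0.0338 F 18.0 wf [-0.4  0.2 -1.1]
rot [ 0.001 -0.002 -0.001] shift [0.1573 0.2333 0.0004] rows@45 5.2
```

```bash
python3 -m crank '[0.014,0.02,0,0,0,0, 0.0235,0.035,0,0,0,0, 0.025,0.037,0,0,0,0, 0.025,0.037,0,0,0,0, 0.025,0.037,0,0,0,0, 0.0235,0.035,0,0,0,0, 0.014,0.021,0,0,0,0, 0.0075,0.011,0,0,0,0]'
python3 -m crank '[0,0,0.02,0,0,0, 0,0,0.025,0,0,0, 0,0,0.013,0,0,0, 0,0,0.005,0,0,0, 0,0,0,0,0,0, 0,0,0,0,0,0]'
python3 go.py 0.5139 0.3547 0.062 4.1
python3 - <<'E'
from h import *
im2,_,_=cam("scene");im,_,_=cam("top")
cv2.imwrite("pics/l.png",np.hstack([crop(im2,330,210,430,310,4),crop(im,85,135,165,235,4)]))
E
```

```text
t: 24.55
tcp_pos: [0.4496, 0.3532, 0.1257]
eef_rot: [-0.001, -0.037, 0.999, 0.001]
wrist_force: [0.1, 0.3, -1.3]
width: 0.0339
gripper_force: 18.0
t: 25.15
tcp_pos: [0.453, 0.3502, 0.0636]
eef_rot: [0.0, -0.035, 0.999, 0.001]
wrist_force: [1.2, -0.1, -0.3]
width: 0.0342
gripper_force: 18.0
t 25.1 tcp [0.453  0.3502 0.0636] psi 4.0 w 0.0342 F 18.0 wf [ 1.2 -0.1 -0.3]
rot [ 0.001  0.    -0.001] shift [-0.061   0.0001  0.0016] rows@45 1.4
```

View pics/l.png

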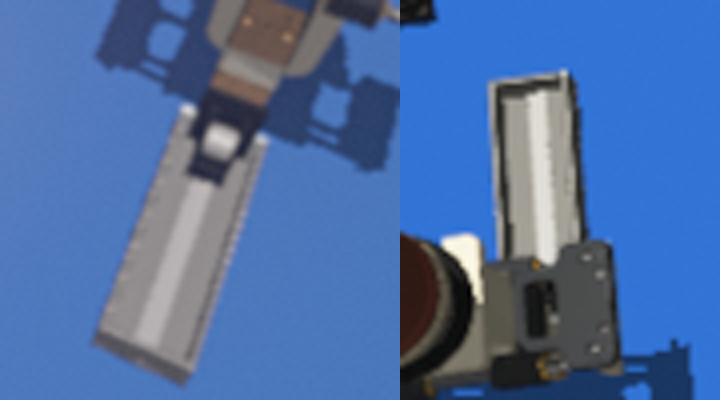

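The box is in line in front of the narrow paddle. Push, lower, ease back and release.

```bash
python3 -m crank '[-0.009,0,0.001,0,0,0, -0.009,0,0,0,0,0, -0.009,0,0,0,0,0, -0.009,0,0,0,0,0, -0.009,0,0,0,0,0, -0.009,0,0,0,0,0, -0.005,0,0,0,0,0, -0.002,0,0,0,0,0]'
python3 -m crank '[0,0,0,0,0,0, 0,0,0,0,0,0, 0,0,0.007,0,0,0, 0,0,0.007,0,0,0, 0,0,0.005,0,0,0, 0,0,0.003,0,0,0, 0,0,0.002,0,0,0, 0,0,0,0,0,0]'
python3 go.py 0.503 0.3539 0.038 4.1
python3 - <<'E'
from h import *
im2,_,_=cam("scene")
cv2.imwrite("pics/m.png",crop(im2,330,210,430,310,4))
E
```

```text
t: 26.05
tcp_pos: [0.5137, 0.3542, 0.0615]
eef_rot: [-0.0, -0.035, 0.999, 0.0]
wrist_force: [-1.6, -0.2, -1.3]
width: 0.0339
gripper_force: 18.0
t: 26.85
tcp_pos: [0.5129, 0.3543, 0.0378]
eef_rot: [-0.001, -0.036, 0.999, 0.0]
wrist_force: [-2.3, 0.7, -0.2]
width: 0.0341
gripper_force: 18.0
t 26.9 tcp [0.5129 0.3543 0.0378] psi 4.1 w 0.0341 F 18.0 wf [-2.3  0.7 -0.2]
rot [ 0.    -0.001 -0.   ] shift [ 0.0099  0.0003 -0.0002] rows@45 0.2
```

View pics/m.png

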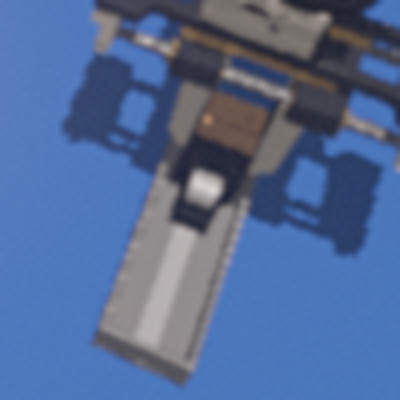

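The box is lowered in the lane with the paddle pressed back.

```bash
python3 -m crank '[0.004,0,0,0,0,0, 0.004,0,0,0,0,0, 0.002,0,0,0,0,0, 0,0,0.001,0,0,0, 0,0,0,0,0,0]'
python3 -m crank '[0,0,0,0,0,0, 0,0,0,0,0,0, 0,0,0,0,0,0, 0,0,0,0,0,0, 0,0,0,0,0,0]' 0.065
python3 -m crank '[0,0,-0.01,0,0,0, 0,0,-0.03,0,0,0, 0,0,-0.045,0,0,0, 0,0,-0.045,0,0,0,0,0,-0.045,0,0,0,0,0,-0.02,0,0,0]'
python3 go.py 0.585 -0.3505 0.23 -9
```

```text
t: 27.4
tcp_pos: [0.5024, 0.3537, 0.0378]
eef_rot: [-0.001, -0.036, 0.999, 0.0]
wrist_force: [-3.5, -2.0, 5.7]
width: 0.0339
gripper_force: 18.0
t: 27.9
tcp_pos: [0.5035, 0.3536, 0.0368]
eef_rot: [-0.0, -0.035, 0.999, 0.0]
wrist_force: [0.4, 0.5, 0.4]
width: 0.0643
gripper_force: 0.0
t: 28.5
tcp_pos: [0.5051, 0.3549, 0.2379]
eef_rot: [0.003, -0.036, 0.999, 0.003]
wrist_force: [0.6, 0.1, -0.2]
width: 0.065
gripper_force: 0.0
t 28.5 tcp [0.5051 0.3549 0.2379] psi 4.1 w 0.065 F 0.0 wf [ 0.6  0.1 -0.2]
rot [0.006 0.006 0.228] shift [-0.1893 -0.6842  0.0079] rows@45 15.2
```

```bash
python3 -m crank '[0,0,0,0,0,0.075, 0,0,0,0,0,0.077, 0,0,0,0,0,0.076, -0.006,-0.022,0,0,0,0, -0.012,-0.044,0,0,0,0, -0.012,-0.044,0,0,0,0, -0.012,-0.044,0,0,0,0, -0.012,-0.044,0,0,0,0]' 0.093
python3 -m crank '[-0.012,-0.044,0,0,0,0, -0.012,-0.044,0,0,0,0, -0.012,-0.044,0,0,0,0, -0.012,-0.044,0,0,0,0, -0.012,-0.044,0,0,0,0, -0.012,-0.044,0,0,0,0, -0.012,-0.044,0,0,0,0, -0.012,-0.044,0,0,0,0]'
python3 -m crank '[-0.012,-0.044,0,0,0,0, -0.012,-0.044,0,0,0,0, -0.012,-0.034,0,0,0,0, -0.006,-0.015,0,0,0,0, 0,0,0,0,0,0, 0,0,0,0,0,0]'
python3 go.py 0.5855 -0.3512 0.0995 -9
python3 - <<'E'
from h import *
im2,_,_=cam("scene");im,_,_=cam("top")
cv2.imwrite("pics/n.png",np.hstack([crop(im2,120,80,220,180,4),crop(im,90,140,150,240,4)]))
E
```

```text
t: 29.3
tcp_pos: [0.5257, 0.1479, 0.2327]
eef_rot: [0.0, 0.078, 0.997, 0.0]
wrist_force: [0.2, 0.5, -0.8]
width: 0.093
gripper_force: 0.0
t: 30.1
tcp_pos: [0.5656, -0.2148, 0.2326]
eef_rot: [0.0, 0.078, 0.997, 0.0]
wrist_force: [-0.1, -1.0, 0.3]
width: 0.0927
gripper_force: 0.0
t: 30.7
tcp_pos: [0.5857, -0.3538, 0.2318]
eef_rot: [-0.0, 0.078, 0.997, 0.001]
wrist_force: [0.2, 1.0, 1.6]
width: 0.093
gripper_force: 0.0
t 30.7 tcp [ 0.5857 -0.3538  0.2318] psi -9.0 w 0.093 F 0.0 wf [0.2 1.  1.6]
rot [ 0.001 -0.001  0.001] shift [0.0006 0.0026 0.1323] rows@45 2.9
```

View pics/n.png

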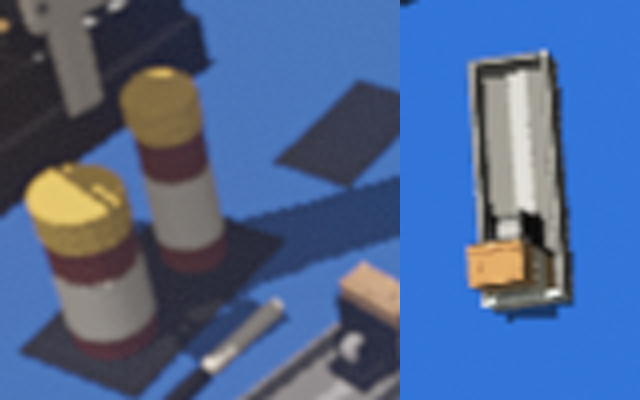

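I've now viewed 16 pictures, which is over the limit of 14, so the rest of the checks will be numeric only. In this last one both tubs are upright and the single box stands in the narrow tray. Check that numerically.

```bash
python3 - <<'E'
from h import *
_,K,E=cam("top")
w=np.array([back(K,E,(x-400+.5)/4-.5+90,(y+.5)/4-.5+140,.070)[:2] for x,y in((467,246),(527,240),(530,284),(472,290))])
t=.072; R=np.array([[np.cos(t),-np.sin(t)],[np.sin(t),np.cos(t)]])
print((w-[.5668,.3585])@R, ((w-[.5668,.3585])@R).mean(0))
E
python3 -m crank '[0,0.003,0.035,0,0,0, 0,0,0.04,0,0,0, 0,0,0.035,0,0,0, 0,0,0.016,0,0,0, 0,0,0.005,0,0,0,0,0,0,0,0,0]' 0.093 20
python3 -m crank '[0,0,0,0,0,0, 0,0,0,0,0,0, 0,0,0,0,0,0, 0,0,0,0,0,0, 0,0,0,0,0,0]' 0.05 25
python3 go.py 0.5743 0.1378 0.185 -9
```

```text
[[-0.05457225  0.01776404]
 [-0.05610181 -0.02011026]
 [-0.08454038 -0.02007579]
 [-0.08318061  0.01631855]] [-0.06959876 -0.00152586]
t: 31.45
tcp_pos: [0.5862, -0.3508, 0.1006]
eef_rot: [-0.001, 0.078, 0.997, 0.0]
wrist_force: [0.6, 0.1, 0.3]
width: 0.0928
gripper_force: 0.0
t: 31.95
tcp_pos: [0.5863, -0.3521, 0.1014]
eef_rot: [0.0, 0.078, 0.997, -0.0]
wrist_force: [-0.0, 0.2, 1.7]
width: 0.0657
gripper_force: 25.0
t 31.9 tcp [ 0.5863 -0.3521  0.1014] psi -9.0 w 0.0657 F 25.0 wf [-0.   0.2  1.7]
rot [-0.  0.  0.] shift [ 0.0885  0.482  -0.0836] rows@45 10.7
```

```bash
python3 -m crank '[0,0,-0.02,0,0,0, 0,0,-0.035,0,0,0, 0,0,-0.03,0,0,0, 0.004,0.02,0,0,0,0, 0.006,0.035,0,0,0,0, 0.0075,0.042,0,0,0,0, 0.0075,0.042,0,0,0,0, 0.0075,0.042,0,0,0,0]'
python3 -m crank '[0.0075,0.042,0,0,0,0, 0.0075,0.042,0,0,0,0, 0.0075,0.042,0,0,0,0, 0.0075,0.042,0,0,0,0, 0.0075,0.042,0,0,0,0, 0.0075,0.042,0,0,0,0, 0.0075,0.034,0,0,0,0, 0.0065,0.015,0,0,0,0]'
python3 -m crank '[0,0,0,0,0,0, 0,0,0,0,0,0, 0,0,0,0,0,0]'
python3 go.py 0.5743 0.1378 0.1094 -9
```

```text
t: 32.75
tcp_pos: [0.5812, -0.1662, 0.1847]
eef_rot: [-0.001, 0.078, 0.997, 0.0]
wrist_force: [1.2, 0.8, -2.7]
width: 0.0659
gripper_force: 25.0
t: 33.55
tcp_pos: [0.5695, 0.1438, 0.1848]
eef_rot: [-0.002, 0.075, 0.997, 0.001]
wrist_force: [0.4, 0.5, -2.9]
width: 0.0656
gripper_force: 25.0
t: 33.85
tcp_pos: [0.5713, 0.1346, 0.1857]
eef_rot: [-0.0, 0.081, 0.997, -0.001]
wrist_force: [0.4, 0.6, -3.6]
width: 0.0657
gripper_force: 25.0
t 33.9 tcp [0.5713 0.1346 0.1857] psi -9.3 w 0.0657 F 25.0 wf [ 0.4  0.6 -3.6]
rot [-0.003 -0.001 -0.004] shift [-0.0024  0.0036  0.0763] rows@45 1.7
```

```bash
python3 -m crank '[-0.002,0.002,0.025,0,0,0, 0,0,0.025,0,0,0, 0,0,0.012,0,0,0, 0,0,0.006,0,0,0, 0,0,0,0,0,0, 0,0,0,0,0,0, 0,0,0,0,0,0]'
python3 go.py 0.5743 0.1378 0.1094 -9
```

```text
t: 34.55
tcp_pos: [0.574, 0.1402, 0.1189]
eef_rot: [0.001, 0.078, 0.997, 0.0]
wrist_force: [0.5, -0.6, -2.7]
width: 0.0657
gripper_force: 25.0
t 34.5 tcp [0.574  0.1402 0.1189] psi -9.0 w 0.0657 F 25.0 wf [ 0.5 -0.6 -2.7]
rot [0.001 0.001 0.   ] shift [-0.0007 -0.0023  0.0095] rows@45 0.2
```

```bash
python3 -m crank '[0,-0.002,0.005,0,0,0, 0,0,0.003,0,0,0, 0,0,0.002,0,0,0, 0,0,0,0,0,0]'
python3 -m crank '[0,0,0,0,0,0, 0,0,0,0,0,0, 0,0,0,0,0,0, 0,0,0,0,0,0]' 0.093
python3 -m crank '[0,0,-0.02,0,0,0, 0,0,-0.04,0,0,0, 0,0,-0.045,0,0,0, 0,0,-0.02,0,0,0,0,0,0,0,0,0]'
python3 go.py 0.4833 -0.3604 0.235 -9
```

```text
t: 34.95
tcp_pos: [0.573, 0.1379, 0.1093]
eef_rot: [-0.0, 0.078, 0.997, 0.0]
wrist_force: [-2.6, -1.0, 7.1]
width: 0.0657
gripper_force: 25.0
t: 35.35
tcp_pos: [0.5729, 0.1383, 0.1076]
eef_rot: [-0.0, 0.078, 0.997, 0.0]
wrist_force: [1.1, 0.2, -0.9]
width: 0.0912
gripper_force: 0.0
t: 35.85
tcp_pos: [0.5752, 0.1386, 0.2364]
eef_rot: [0.003, 0.078, 0.997, 0.001]
wrist_force: [-0.5, -0.7, -0.3]
width: 0.093
gripper_force: 0.0
t 35.9 tcp [0.5752 0.1386 0.2364] psi -9.0 w 0.093 F 0.0 wf [-0.5 -0.7 -0.3]
rot [0.003 0.006 0.   ] shift [ 0.0127 -0.5072  0.0014] rows@45 11.3
```

```bash
python3 -m crank '[0.001,-0.02,0,0,0,0, 0.001,-0.045,0,0,0,0, 0.001,-0.045,0,0,0,0, 0.001,-0.045,0,0,0,0, 0.001,-0.045,0,0,0,0, 0.001,-0.045,0,0,0,0, 0.001,-0.045,0,0,0,0, 0.001,-0.045,0,0,0,0]' 0.093
python3 -m crank '[0.001,-0.045,0,0,0,0, 0.001,-0.045,0,0,0,0, 0.001,-0.045,0,0,0,0, 0.001,-0.027,0,0,0,0, 0.001,-0.01,0,0,0,0, 0,0,0,0,0,0, 0,0,0,0,0,0]'
python3 go.py 0.4833 -0.3604 0.1195 -9
```

```text
t: 36.65
tcp_pos: [0.5113, -0.1928, 0.231]
eef_rot: [-0.002, 0.078, 0.997, 0.0]
wrist_force: [0.2, -0.6, -0.5]
width: 0.093
gripper_force: 0.0
t: 37.35
tcp_pos: [0.4817, -0.3581, 0.2318]
eef_rot: [-0.001, 0.077, 0.997, 0.001]
wrist_force: [0.7, 0.6, -0.4]
width: 0.093
gripper_force: 0.0
t 37.4 tcp [ 0.4817 -0.3581  0.2318] psi -8.8 w 0.093 F 0.0 wf [ 0.7  0.6 -0.4]
rot [ 0.003 -0.002  0.003] shift [-0.0019 -0.002   0.1123] rows@45 2.5
```

```bash
python3 -m crank '[-0.002,-0.001,0.03,0,0,0, 0,0,0.04,0,0,0, 0,0,0.026,0,0,0, 0,0,0.011,0,0,0, 0,0,0.004,0,0,0, 0,0,0,0,0,0]' 0.093 20
python3 -m crank '[0,0,0,0,0,0, 0,0,0,0,0,0, 0,0,0,0,0,0, 0,0,0,0,0,0, 0,0,0,0,0,0, 0,0,0,0,0,0]' 0.04 25
python3 go.py 0.5551 0.029 0.205 -9
```

```text
t: 37.95
tcp_pos: [0.4836, -0.3612, 0.1223]
eef_rot: [0.0, 0.077, 0.997, 0.0]
wrist_force: [-0.8, -0.4, -0.4]
width: 0.0928
gripper_force: 0.0
t: 38.55
tcp_pos: [0.4827, -0.3621, 0.1218]
eef_rot: [-0.0, 0.078, 0.997, -0.0]
wrist_force: [-0.4, -0.1, -0.1]
width: 0.0539
gripper_force: 25.0
t 38.5 tcp [ 0.4827 -0.3621  0.1218] psi -9.0 w 0.0539 F 25.0 wf [-0.4 -0.1 -0.1]
rot [-0.    -0.001  0.   ] shift [-0.0104  0.3976 -0.0832] rows@45 8.8
```

```bash
python3 -m crank '[0,0,-0.025,0,0,0, 0,0,-0.04,0,0,0, 0,0,-0.035,0,0,0, -0.001,0.02,0,0,0,0, -0.001,0.035,0,0,0,0, -0.001,0.04,0,0,0,0, -0.001,0.04,0,0,0,0, -0.001,0.04,0,0,0,0]'
python3 -m crank '[-0.001,0.04,0,0,0,0, -0.001,0.04,0,0,0,0, -0.001,0.04,0,0,0,0, -0.001,0.04,0,0,0,0, -0.001,0.035,0,0,0,0, -0.001,0.02,0,0,0,0, 0,0.007,0,0,0,0, 0,0,0,0,0,0]'
python3 -m crank '[0,0,0,0,0,0, 0,0,0,0,0,0]'
python3 go.py 0.5551 0.029 0.1298 -9
```

```text
t: 39.35
tcp_pos: [0.5143, -0.188, 0.2208]
eef_rot: [-0.002, 0.078, 0.997, 0.0]
wrist_force: [0.6, -0.4, -2.9]
width: 0.0536
gripper_force: 25.0
t: 40.15
tcp_pos: [0.555, 0.0291, 0.221]
eef_rot: [-0.001, 0.077, 0.997, -0.0]
wrist_force: [0.2, 0.4, -3.0]
width: 0.0538
gripper_force: 25.0
t: 40.35
tcp_pos: [0.5553, 0.026, 0.2216]
eef_rot: [-0.001, 0.08, 0.997, -0.001]
wrist_force: [-0.1, 0.6, -3.0]
width: 0.0535
gripper_force: 25.0
t 40.4 tcp [0.5553 0.026  0.2216] psi -9.2 w 0.0535 F 25.0 wf [-0.1  0.6 -3. ]
rot [-0.001 -0.001 -0.003] shift [0.0006 0.0029 0.0918] rows@45 2.0
```

```bash
python3 -m crank '[0,0.001,0.03,0,0,0, 0,0,0.03,0,0,0, 0,0,0.014,0,0,0, 0,0,0.007,0,0,0, 0,0,0,0,0,0, 0,0,0,0,0,0, 0,0,0,0,0,0]'
python3 go.py 0.5551 0.029 0.1295 -9
```

```text
t: 41.05
tcp_pos: [0.5566, 0.0293, 0.1419]
eef_rot: [0.001, 0.079, 0.997, 0.0]
wrist_force: [0.2, -0.4, -2.9]
width: 0.0536
gripper_force: 25.0
t 41.0 tcp [0.5566 0.0293 0.1419] psi -9.0 w 0.0536 F 25.0 wf [ 0.2 -0.4 -2.9]
rot [ 0.001  0.001 -0.   ] shift [ 0.0014 -0.0005  0.0124] rows@45 0.3
```

```bash
python3 -m crank '[0.001,0,0.006,0,0,0, 0,0,0.004,0,0,0, 0,0,0.002,0,0,0, 0,0,0,0,0,0]'
python3 -m crank '[0,0,0,0,0,0, 0,0,0,0,0,0, 0,0,0,0,0,0, 0,0,0,0,0,0]' 0.093
python3 -m crank '[0,0,-0.02,0,0,0, 0,0,-0.04,0,0,0, 0,0,-0.045,0,0,0, 0,0,-0.02,0,0,0, 0.02,0,0,0,0,0, 0.045,0,0,0,0,0, 0.03,0,0,0,0,0, 0,0,0,0,0,0]'
python3 -m crank '[0,-0.045,0,0,0,0, 0,-0.045,0,0,0,0, 0,-0.045,0,0,0,0, 0,-0.045,0,0,0,0, 0,-0.045,0,0,0,0, 0,-0.045,0,0,0,0, 0,-0.045,0,0,0,0, 0,-0.02,0,0,0,0]'
python3 - <<'E'
from h import *
import cv2
for n in("scene","top"):
    im,K,E=cam(n); o=cv2.imread(f"pics/{n}0.png")
    for tag,I in(("before",o),("after",im)):
        h=cv2.cvtColor(I,cv2.COLOR_BGR2HSV); m=cv2.inRange(h,(20,120,110),(33,255,255))
        k,l,st,c=cv2.connectedComponentsWithStats(m)
        for i in range(1,k):
            if st[i][4]>150: print(n,tag,st[i],c[i].round(1))
E
```

```text
t: 41.45
tcp_pos: [0.5548, 0.0296, 0.1298]
eef_rot: [-0.0, 0.078, 0.997, 0.0]
wrist_force: [-1.8, -0.4, 4.1]
width: 0.0535
gripper_force: 25.0
t: 41.85
tcp_pos: [0.5548, 0.0297, 0.1286]
eef_rot: [-0.0, 0.078, 0.997, 0.0]
wrist_force: [0.5, 0.1, -0.4]
width: 0.081
gripper_force: 0.0
t: 42.65
tcp_pos: [0.4569, 0.0452, 0.2538]
eef_rot: [-0.002, 0.077, 0.997, 0.0]
wrist_force: [0.5, -0.1, 0.3]
width: 0.093
gripper_force: 0.0
t: 43.45
tcp_pos: [0.4074, -0.2921, 0.254]
eef_rot: [-0.0, 0.082, 0.997, -0.002]
wrist_force: [-0.9, 0.1, 0.1]
width: 0.0929
gripper_force: 0.0
scene before [251 159  21  16 256] [260.8 167. ]
scene before [284 187  27  21 460] [297.3 196.8]
scene before [265 320  34  50 711] [283.  337.5]
scene after [252 160  21  16 260] [261.7 167.6]
scene after [285 186  27  21 456] [298.1 196.1]
scene after [265 320  34  50 708] [283.  337.5]
top before [132  56  23  11 211] [143.2  61.1]
top before [180 150  28  28 602] [193.4 163.2]
top before [229 153  24  24 438] [240.  164.8]
top after [132  56  23  11 211] [143.2  61.1]
top after [180 151  28  27 588] [193.  164.2]
top after [227 154  24  23 417] [238.5 165.3]
```

```bash
python3 -m crank '[0,0,0,0,0,0, 0,0,0,0,0,0, 0,0,0,0,0,0]'
python3 - <<'E'
from h import *
im,_,_=cam("scene"); o=cv2.imread("pics/scene0.png"); print("cup diff",np.abs(im[215:265,155:205].astype(int)-o[215:265,155:205]).mean())
j=cv2.imread("pics/k.png")[:480,:560]; n=crop(im,170,140,310,260,4); print("twin diff",np.abs(n[20:240,0:240].astype(int)-j[20:240,0:240]).mean())
im,_,_=cam("top"); j=cv2.imread("pics/n.png")[:,400:]; n=crop(im,90,140,150,240,4); print("single diff",np.abs(n.astype(int)-j).mean())
E
```

```text
t: 43.85
tcp_pos: [0.4095, -0.2847, 0.2538]
eef_rot: [-0.0, 0.077, 0.997, 0.001]
wrist_force: [-0.3, 0.1, 0.5]
width: 0.0932
gripper_force: 0.0
cup diff 0.8785333333333334
twin diff 1.2017866161616162
single diff 0.7887326388888889
```

```bash
python3 -c "from station import finish_job; print(finish_job())"
```

```text
the job is handed in; nothing more can be done
None
```

I handed the job in at about 44 s: by camera, both bulb boxes are loaded against the lips of their own trays, both tubs are back within about 4 mm of where they stood, and the cup is unmoved, but no verdict came back, and I viewed 16 pictures, over the limit of 14.

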